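# Present the yellow jar on the test-pin carousel and hold it

## Task

Turn the test-pin carousel until the jar that is yellow all over stands right at the red pointer on the front of the green base, the side away from the robot, and keep it there with the gripper in firm contact with the carousel, so that it stands still while a colleague across the bench takes a pin out. The program finishes while still holding the carousel: do not let go of it. Leave the ring gauge, the wooden case and the taper plug beside it where they are.

Things in the scene. Friction and masses are not known exactly. Their poses are not given: they have to be found in the camera images.
- base: Fixed sage-green base, 190 x 190 x 26 mm; place varies, yaw 2.64 to 3.64 rad. Origin: centre of its underside, on the carousel's vertical turning axis; z up. Its own -x side, turned away from the robot, is the front: a tongue there carries the red pointer, a block 30 mm wide, 130 to 160 mm from the axis and 16 to 66 mm above the bench.
- front (a point): The point 78 mm from the axis on the base's own -x side, 112 mm above the bench, in line with the red pointer: where the centre of the top of the yellow jar must come. Fixed to the base; z axis up.
- carousel: Turntable on the base: disc 220 x 12 mm, turning endlessly either way about the vertical axis; it stays where left (friction 0.05 N m). Origin on the axis, 36 mm above the bench; z up. Six round 38 mm jars (42 mm caps) are fixed on it, 60 degrees apart, 78 mm from the axis, tops 112 mm above the bench: the yellow one on its own -x axis, five clear ones with grey or blue caps.
- marked_jar (a point): Centre of the top of the yellow jar's cap, 78 mm from the axis on the carousel's own -x axis, 112 mm above the bench. Turns with the carousel. At the start it is 0.7 to 3.14 rad away from the pointer, either way round.
- grip (a point): Centre of the black T grip fixed on top of the carousel's 26 mm axis post, 156 mm above the bench: a bar 64 mm long along the carousel's own x (it points to the yellow jar), 18 mm thick (y), 36 mm high, from 138 to 174 mm above the bench. Can be gripped across its thickness from above; 26 mm between its underside and the jar caps.
- ring_gauge: Bystander: loose steel ring, 68 mm across, 24 mm high, 32 mm bore. Origin: centre of its underside.
- case: Bystander: loose closed wooden case, 75 x 120 x 35 mm high. Origin: centre of its underside.
- taper_plug: Bystander: loose steel taper plug standing on its 48 mm wide foot, 78 mm high. Origin: centre of its underside.

How it is judged:
By the outcome, as a careful person would: the job done as asked, in the order asked, and still so for the second after the job is handed in, while the arm keeps its last pose, push and grip.
It also fails if it takes over 48 s, if anything falls off the work surface, if the arm or the gripper's body presses on something with over 40 N, if the wrist force passes 120 N, or if a joint passes its speed limit or range.

## Robot

A 7-joint arm with a two-finger parallel gripper is mounted at the origin on the work surface. World frame = base frame: x ahead of the robot, y to its left, z up, the work surface at z = 0. Lengths are in m, angles in rad, forces in N, time in s.
With the tool pointing down it reaches from about 0.4 to 0.85 m from the base axis. Payload 4.4 kg.
Tool frame: the origin (TCP) lies at the centre of the arm's flange, where the gripper is bolted on; the fingertips stand 199 mm ahead of it and the grasp point (between the pads) lies 180 mm ahead of it; z points along the fingers, y is the direction in which the jaws open and shut (so a half turn about z gives the same grasp; the last joint's range is limited). The gripper opens to 94 mm and grips with 3 to 60 N. Pads are 16 mm wide; open, the fingers measure 119 mm over their backs; the gripper's body (75 mm by 177 mm) begins 78 mm behind the grasp point.
Start: joints at [1.178, 0.628, 0.038, 1.517, -0.027, 0.996, -0.02], TCP at [0.209, -0.616, 0.405] pointing down, gripper open.
Joint ranges: [-3.06, 3.06], [-0.37, 2.12], [-1.25, 1.32], [0.18, 2.47], [-1.1, 4.24], [0.23, 1.98], [-2.94, 2.94]. Speed limits (rad/s): [2.57, 2.57, 3.14, 3.14, 3.14, 3.14, 3.14].

## Interface

Orientations are given as a rotation vector (axis times angle).
In Python, from plant import manip gives the robot as it stands.
- The arm moves only by the tool apply_moves, never from a script. Its argument "targets" is a list of rows, each an object with "delta_rot": the turn, a rotation vector about the world's x, y, z in rad, a list of three; "linear": the shift along the world's x, y, z in mm, a list of three; "jaw": the gripper command: -1 is fully open, 1 is shut, values between are in proportion. A call has 1 to 8 rows; each row shifts and turns the commanded pose from where the row before left it; what a row does not reach is not made up. A row lasts 1/12 s, in which the tool goes at most 41.7 mm and 7.16 degrees, less where a joint would pass 70% of its speed; a pose out of reach is approached as far as the arm can. A call is refused whole if a number of a shift passes 41.7 or a number of a turn 0.125, either way. A call with a gripper value outside its range is refused whole. The fingers move at their own pace and stop on an object; "force" is the grip in N (left out, the last holds). Time passes only in rows, so rows that do not move let the fingers close. It gives the time, the measured TCP pose, the force and the opening at its end, in the units of the state.
- manip.get_obs(): the state, without advancing time (a new reading comes with each control period).
- manip.get_image(name): name is "scene" or "top"; returns a dict with "frame" (420x560x3 uint8, blue, green, red), "camera_matrix" (3x3 intrinsics, pixels), "eye" and "attitude" of the camera in the world. Camera axes: x right, y down, z forward; pixel columns grow to the right and rows downward; lengths in m; the calibration is good to about 2 mm. A picture is of the moment at which its call begins. There is no depth.
- manip.job_done(): hands the job in, once; it reports no verdict.
The state is a dict: "time": time; "qpos": joint angles; "dq": joint speeds; "joint_efforts": joint torques, N m; "ee_pos": TCP position; "tool_rot": TCP orientation; "ft_force": force on the tool from outside, world axes, zero at the start; "ft_torque": the same for the moment, N m; "opening": finger opening in m.
Only numpy, scipy, OpenCV 4.12 (cv2) and the standard library are available. Lean on these libraries where they do the work, as an engineer would, in place of code of your own. Each camera call takes 0.05 s, during which the arm holds its last target. There are 200 camera calls.

## Working session

There is one attempt and no reset: what is moved stays moved. The work goes in short steps, Python scripts to look and compute and a tool call to move; the robot and the scene stay as the last step left them, time stands still between calls to the robot, and variables do not carry over. Pictures are saved under pics/ and viewed, about 8 in all and at most 12, crops included, and the job is handed in when it is done.

Besides the shell and the picture viewer there is one more tool, called after ">>>" as name(argument=value, ...) on one line, values as JSON. apply_moves: Moves the arm, as the interface text tells. Its arguments: {"type":"object","properties":{"targets":{"type":"array"},"force":{"type":"number"}},"required":["targets"]}

```bash
mkdir -p pics; cat > h.py <<'E'
import numpy as np, cv2
from plant import manip
def snap(n,f):
    d=manip.get_image(n); cv2.imwrite(f'pics/{f}.png',d['frame']); return d
E
python3 - <<'E'
from h import *
import pickle
o=manip.get_obs(); print(o)
r={}
for n in ('top','scene'):
    d=snap(n,n+'0'); r[n]=d; print(n,d['camera_matrix'],d['eye'],d['attitude'])
pickle.dump(r,open('c.pkl','wb'))
cv2.imwrite('pics/a.png',np.vstack([r['top']['frame']]))
E
```

```text
{'time': 0.0, 'qpos': array([ 1.17819747,  0.629308  ,  0.03845717,  1.51835182, -0.0269772 ,
        0.99632716, -0.0199683 ]), 'dq': array([-0.00126279,  0.00018021,  0.00136468, -0.00083278, -0.00084924,
       -0.00056902, -0.00060927]), 'joint_efforts': array([-1.18847188e-04, -5.49728394e+01,  1.14311077e+00, -1.86625725e+01,
       -5.23503392e-02,  2.37001403e-02,  1.28427741e-04]), 'ee_pos': array([ 0.20858447, -0.61531012,  0.40378396]), 'tool_rot': array([-3.09792081e+00, -5.10803365e-01,  5.57407921e-04]), 'ft_force': array([ 0.05419312, -0.07632891,  0.1724645 ]), 'ft_torque': array([ 0.03757021,  0.00383388, -0.03456212]), 'opening': 0.09407941757489906}
top [[397.66634945   0.         280.00033072]
 [  0.         397.66634945 214.38593007]
 [  0.           0.           1.        ]] [ 0.42971897 -0.02860229  1.18483705] [-2.17739411  2.17916022 -0.06016261]
scene [[410.97792237   0.         282.39446226]
 [  0.         410.97792237 208.37854325]
 [  0.           0.           1.        ]] [ 1.31377908 -0.13213729  0.62901915] [-1.73399815 -1.45710947  0.81181325]
```

View pics/top0.png

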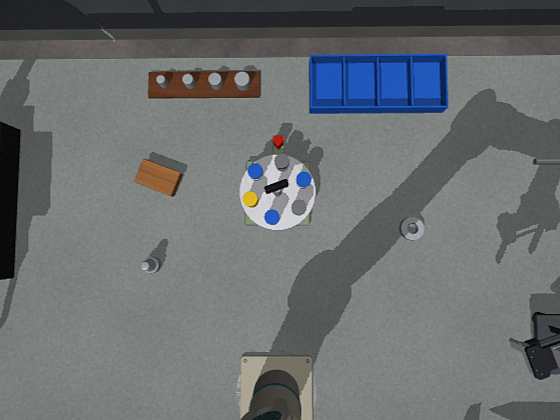

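View pics/scene0.png

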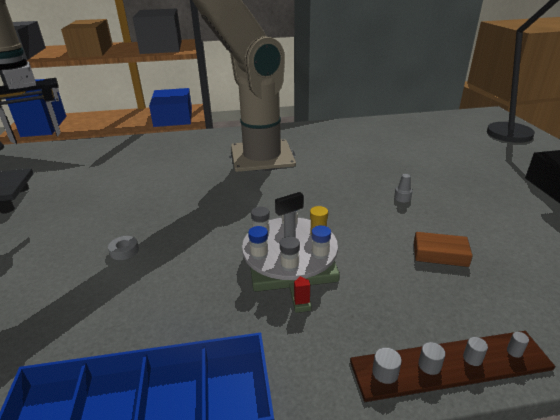

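The top view shows the disc centre near (277,191), the yellow jar at (250,199), the red pointer at (278,141) and the grip at (276,186). I'll enlarge it and measure.

```bash
cat >> h.py <<'E'
from scipy.spatial.transform import Rotation as R
def ray(d,uv,z):
    K=d['camera_matrix']; A=R.from_rotvec(d['attitude']).as_matrix()
    v=A@np.linalg.inv(K)@np.array([uv[0],uv[1],1.]); return (d['eye']+v*(z-d['eye'][2])/v[2])[:2]
def proj(d,p):
    A=R.from_rotvec(d['attitude']).as_matrix(); q=d['camera_matrix']@A.T@(np.array(p)-d['eye']); return q[:2]/q[2]
def cents(d,lo,hi,box,amin=15):
    m=cv2.inRange(cv2.cvtColor(d['frame'],cv2.COLOR_BGR2HSV),lo,hi); x0,y0,x1,y1=box
    k=np.zeros_like(m);k[y0:y1,x0:x1]=m[y0:y1,x0:x1]
    n,l,s,c=cv2.connectedComponentsWithStats(k)
    return [(c[i],s[i]) for i in range(1,n) if s[i,4]>=amin]
E
python3 - <<'E'
from h import *
import pickle
r=pickle.load(open('c.pkl','rb'));d=r['top'];B=(220,120,340,240)
for n,lo,hi,z in (('yel',(20,120,100),(32,255,255),.112),('blue',(100,130,60),(125,255,255),.112),('red',(0,150,80),(8,255,255),.066),('blk',(0,0,0),(180,255,42),.174),('disc',(0,0,165),(180,40,255),.042)):
    for c,s in cents(d,lo,hi,B): print(n,c.round(1),s,ray(d,c,z).round(4))
cv2.imwrite('pics/crop0.png',cv2.resize(d['frame'][125:245,220:340],None,fx=5,fy=5,interpolation=cv2.INTER_CUBIC))
E
```

```text
yel [249.9 198.5] [243 191  15  16 183] [0.5486 0.0694]
blue [254.8 170.5] [248 163  15  16 177] [0.6254 0.0565]
blue [303.4 178.9] [297 172  14  15 175] [ 0.602  -0.0759]
blue [271.6 216.8] [265 210  15  15 172] [0.4989 0.0104]
red [277.6 140.8] [273 136  11  13 105] [ 0.7196 -0.0049]
blk [276.2 185.9] [265 179  23  14 171] [ 0.5742 -0.0035]
disc [272. 172.] [264 155  18  30 275] [0.6338 0.0119]
disc [276.3 202. ] [ 239  164   77   66 1728] [ 5.46e-01 -5.00e-04]
```

View pics/crop0.png

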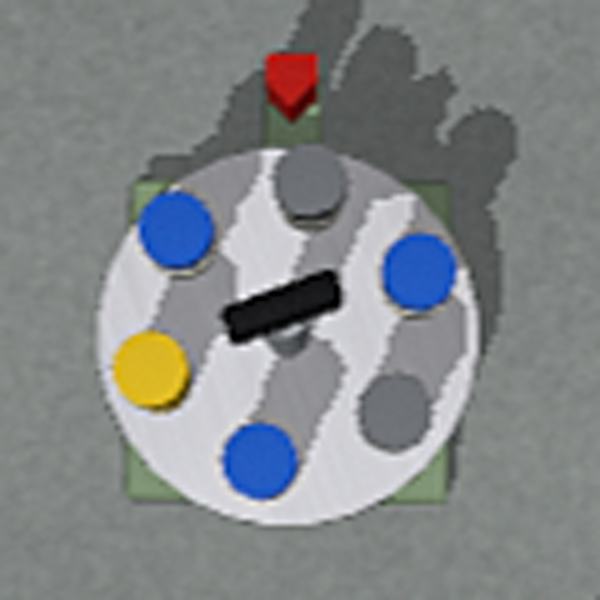

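Axis at about (0.5745, -0.0035), the yellow jar at azimuth 110° and the pointer at about -0.6°. I'll move above the grip while turning the jaws to yaw 20°.

>>> apply_moves(targets=[{"linear":[18.3,30.6,0],"delta_rot":[0,0,0.08],"jaw":-1},{"linear":[18.3,30.6,0],"delta_rot":[0,0,0.08],"jaw":-1},{"linear":[18.3,30.6,0],"delta_rot":[0,0,0.08],"jaw":-1},{"linear":[18.3,30.6,0],"delta_rot":[0,0,0.08],"jaw":-1},{"linear":[18.3,30.6,0],"delta_rot":[0,0,0.08],"jaw":-1},{"linear":[18.3,30.6,0],"delta_rot":[0,0,0.08],"jaw":-1},{"linear":[18.3,30.6,0],"delta_rot":[0,0,0.08],"jaw":-1},{"linear":[18.3,30.6,0],"delta_rot":[0,0,0.08],"jaw":-1}], force=40)

```text
time: 0.77
ee_pos: [0.3555, -0.3692, 0.4045]
tool_rot: [-2.779, -1.465, 0.0]
ft_force: [0.2, 0.3, 0.1]
opening: 0.0943
```

>>> apply_moves(targets=[{"linear":[18.3,30.6,0],"delta_rot":[0,0,0.08],"jaw":-1},{"linear":[18.3,30.6,0],"delta_rot":[0,0,0.08],"jaw":-1},{"linear":[18.3,30.6,0],"delta_rot":[0,0,0.08],"jaw":-1},{"linear":[18.3,30.6,0],"delta_rot":[0,0,0.08],"jaw":-1},{"linear":[18.3,30.6,0],"delta_rot":[0,0,0.08],"jaw":-1},{"linear":[18.3,30.6,0],"delta_rot":[0,0,0.08],"jaw":-1},{"linear":[0,0,0],"delta_rot":[0,0,0],"jaw":-1},{"linear":[0,0,0],"delta_rot":[0,0,0],"jaw":-1}])

```text
time: 1.43
ee_pos: [0.4657, -0.1852, 0.4045]
tool_rot: [-2.35, -2.084, -0.001]
ft_force: [-0.6, -0.7, 0.4]
opening: 0.0938
```

```bash
cat > st.py <<'E'
from h import *
o=manip.get_obs(); M=R.from_rotvec(o['tool_rot']).as_matrix()
print(o['time'],o['ee_pos'].round(4),'z',M[:,2].round(3),'jaw deg',np.degrees(np.arctan2(M[1,1],M[0,1])).round(2),'q',o['qpos'].round(2),'F',o['ft_force'].round(1),o['ft_torque'].round(2),o['opening'])
E
python3 st.py
```

```text
1.4333 [ 0.4657 -0.1852  0.4045] z [-0.     0.001 -1.   ] jaw deg -6.85 q [ 0.54  0.43 -0.31  1.92  0.17  0.82  0.02] F [-0.6 -0.7  0.4] [-0.11 -0.04  0.  ] 0.09381090416459695
```

>>> apply_moves(targets=[{"linear":[18.1,30.3,0],"delta_rot":[0,0,0.079],"jaw":-1},{"linear":[18.1,30.3,0],"delta_rot":[0,0,0.079],"jaw":-1},{"linear":[18.1,30.3,0],"delta_rot":[0,0,0.079],"jaw":-1},{"linear":[18.1,30.3,0],"delta_rot":[0,0,0.079],"jaw":-1},{"linear":[18.1,30.3,0],"delta_rot":[0,0,0.079],"jaw":-1},{"linear":[18.1,30.3,0],"delta_rot":[0,0,0.079],"jaw":-1},{"linear":[0,0,0],"delta_rot":[0,0,0],"jaw":-1},{"linear":[0,0,0],"delta_rot":[0,0,0],"jaw":-1}])

```text
time: 2.1
ee_pos: [0.5738, -0.005, 0.4041]
tool_rot: [-1.799, -2.574, 0.0]
ft_force: [-0.4, -0.9, -0.4]
opening: 0.094
```

```bash
python3 st.py; python3 - <<'E'
from h import *
d=snap('scene','s1'); cv2.imwrite('pics/s1c.png',cv2.resize(d['frame'][100:320,180:400],None,fx=2.7,fy=2.7,interpolation=cv2.INTER_CUBIC))
E
```

```text
2.1 [ 0.5738 -0.005   0.4041] z [-0.001  0.    -1.   ] jaw deg 20.09 q [ 0.24  0.55 -0.44  1.73  0.28  0.93  0.05] F [-0.4 -0.9 -0.4] [-0.14 -0.11  0.01] 0.09404389454157007
```

View pics/s1c.png

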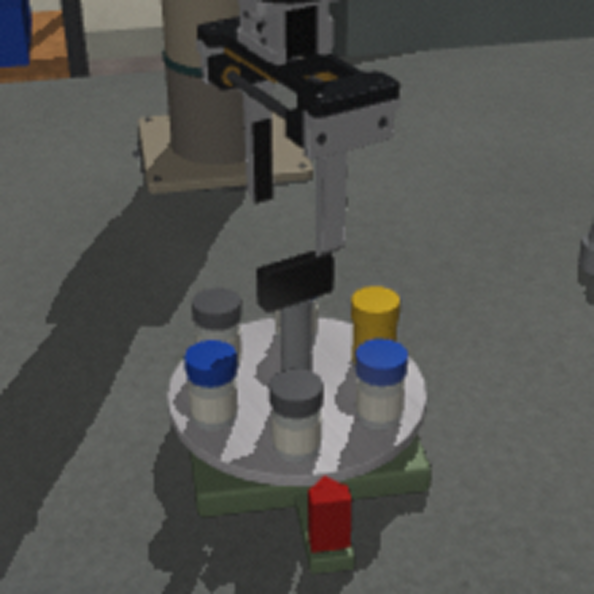

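The fingers stand above the grip, one on each side: the grip is at (296,282) in the crop, and the yellow jar at (375,315) is the only yellow one. I'll go down 66 mm and close.

>>> apply_moves(targets=[{"linear":[0.7,1.5,-22],"delta_rot":[0,0,0],"jaw":-1},{"linear":[0,0,-22],"delta_rot":[0,0,0],"jaw":-1},{"linear":[0,0,-22],"delta_rot":[0,0,0],"jaw":-1},{"linear":[0,0,0],"delta_rot":[0,0,0],"jaw":-1},{"linear":[0,0,0],"delta_rot":[0,0,0],"jaw":0},{"linear":[0,0,0],"delta_rot":[0,0,0],"jaw":0.3},{"linear":[0,0,0],"delta_rot":[0,0,0],"jaw":0.45},{"linear":[0,0,0],"delta_rot":[0,0,0],"jaw":0.55}], force=40)

```text
time: 2.82
ee_pos: [0.5746, -0.0043, 0.34]
tool_rot: [1.801, 2.572, 0.002]
ft_force: [0.1, 0.2, 1.1]
opening: 0.0704
```

>>> apply_moves(targets=[{"linear":[0,0,0],"delta_rot":[0,0,0],"jaw":1},{"linear":[0,0,0],"delta_rot":[0,0,0],"jaw":1},{"linear":[0,0,0],"delta_rot":[0,0,0],"jaw":1},{"linear":[0,0,0],"delta_rot":[0,0,0],"jaw":1},{"linear":[0,0,0],"delta_rot":[0,0,0],"jaw":1},{"linear":[0,0,0],"delta_rot":[0,0,0],"jaw":1}])

```text
time: 3.32
ee_pos: [0.5742, -0.0039, 0.3387]
tool_rot: [-1.801, -2.574, 0.0]
ft_force: [-0.2, -0.0, 0.5]
opening: 0.0305
```

```bash
python3 st.py
```

```text
3.3167 [ 0.5742 -0.0039  0.3387] z [-0. -0. -1.] jaw deg 20.06 q [ 0.22  0.63 -0.4   1.79  0.33  0.79 -0.  ] F [-0.2 -0.   0.5] [-0.06 -0.14 -0.01] 0.030457538573822288
```

>>> apply_moves(targets=[{"linear":[0,0,0],"delta_rot":[0,0,0],"jaw":1},{"linear":[0,0,0],"delta_rot":[0,0,0],"jaw":1},{"linear":[0,0,0],"delta_rot":[0,0,0],"jaw":1},{"linear":[0,0,0],"delta_rot":[0,0,0],"jaw":1},{"linear":[0,0,0],"delta_rot":[0,0,0],"jaw":1},{"linear":[0,0,0],"delta_rot":[0,0,0],"jaw":1}])

```text
time: 3.82
ee_pos: [0.5748, -0.0036, 0.3387]
tool_rot: [1.8, 2.574, 0.003]
ft_force: [5.2, 1.3, -4.4]
opening: 0.0179
```

```bash
python3 st.py
```

```text
3.8167 [ 0.5748 -0.0036  0.3387] z [ 0.002  0.001 -1.   ] jaw deg 20.06 q [ 0.22  0.63 -0.4   1.79  0.33  0.79 -0.  ] F [ 5.2  1.3 -4.4] [ 0.18 -0.97  0.  ] 0.017930598910016766
```

Gripped at an opening of 17.9 mm. Now I'll turn clockwise.

>>> apply_moves(targets=[{"linear":[0,0,0],"delta_rot":[0,0,-0.05],"jaw":1},{"linear":[0,0,0],"delta_rot":[0,0,-0.09],"jaw":1},{"linear":[0,0,0],"delta_rot":[0,0,-0.09],"jaw":1},{"linear":[0,0,0],"delta_rot":[0,0,-0.09],"jaw":1},{"linear":[0,0,0],"delta_rot":[0,0,-0.09],"jaw":1},{"linear":[0,0,0],"delta_rot":[0,0,-0.09],"jaw":1},{"linear":[0,0,0],"delta_rot":[0,0,-0.09],"jaw":1},{"linear":[0,0,0],"delta_rot":[0,0,-0.05],"jaw":1}])

```text
time: 4.48
ee_pos: [0.5751, -0.0036, 0.3387]
tool_rot: [2.521, 1.872, 0.004]
ft_force: [7.0, 1.0, -5.6]
opening: 0.0179
```

```bash
python3 st.py
```

```text
4.4833 [ 0.5751 -0.0036  0.3387] z [ 0.003  0.001 -1.   ] jaw deg -16.83 q [ 0.1   0.61 -0.22  1.8   0.18  0.75 -0.51] F [ 7.   1.  -5.6] [ 0.16 -1.07  0.16] 0.017927163494962182
```

>>> apply_moves(targets=[{"linear":[0,0,0],"delta_rot":[0,0,-0.09],"jaw":1},{"linear":[0,0,0],"delta_rot":[0,0,-0.09],"jaw":1},{"linear":[0,0,0],"delta_rot":[0,0,-0.09],"jaw":1},{"linear":[0,0,0],"delta_rot":[0,0,-0.09],"jaw":1},{"linear":[0,0,0],"delta_rot":[0,0,-0.09],"jaw":1},{"linear":[0,0,0],"delta_rot":[0,0,-0.09],"jaw":1},{"linear":[0,0,0],"delta_rot":[0,0,-0.09],"jaw":1},{"linear":[0,0,0],"delta_rot":[0,0,-0.05],"jaw":1}])

```text
time: 5.15
ee_pos: [0.5754, -0.0039, 0.3387]
tool_rot: [3.002, 0.923, 0.006]
ft_force: [8.0, -0.1, -6.5]
opening: 0.018
```

>>> apply_moves(targets=[{"linear":[0,0,0],"delta_rot":[0,0,-0.09],"jaw":1},{"linear":[0,0,0],"delta_rot":[0,0,-0.09],"jaw":1},{"linear":[0,0,0],"delta_rot":[0,0,-0.09],"jaw":1},{"linear":[0,0,0],"delta_rot":[0,0,-0.09],"jaw":1},{"linear":[0,0,0],"delta_rot":[0,0,-0.09],"jaw":1},{"linear":[0,0,0],"delta_rot":[0,0,-0.05],"jaw":1},{"linear":[0,0,0],"delta_rot":[0,0,0],"jaw":1},{"linear":[0,0,0],"delta_rot":[0,0,0],"jaw":1}])

```text
time: 5.82
ee_pos: [0.5755, -0.0041, 0.3387]
tool_rot: [3.137, 0.157, 0.006]
ft_force: [7.9, -1.6, -7.6]
opening: 0.0179
```

```bash
python3 st.py; python3 - <<'E'
from h import *
d=snap('scene','s2'); cv2.imwrite('pics/s2c.png',cv2.resize(d['frame'][180:320,220:360],None,fx=4.2,fy=4.2,interpolation=cv2.INTER_CUBIC))
t=snap('top','t2'); cv2.imwrite('pics/t2c.png',cv2.resize(t['frame'][125:245,220:340],None,fx=5,fy=5,interpolation=cv2.INTER_CUBIC))
import pickle; pickle.dump((d,t),open('c2.pkl','wb'))
E
```

```text
5.8167 [ 0.5755 -0.0041  0.3387] z [ 0.004 -0.001 -1.   ] jaw deg -84.26 q [-0.12  0.6   0.12  1.8  -0.1   0.74 -1.42] F [ 7.9 -1.6 -7.6] [-0.15 -1.2  -0.01] 0.017887347118831463
```

View pics/s2c.png

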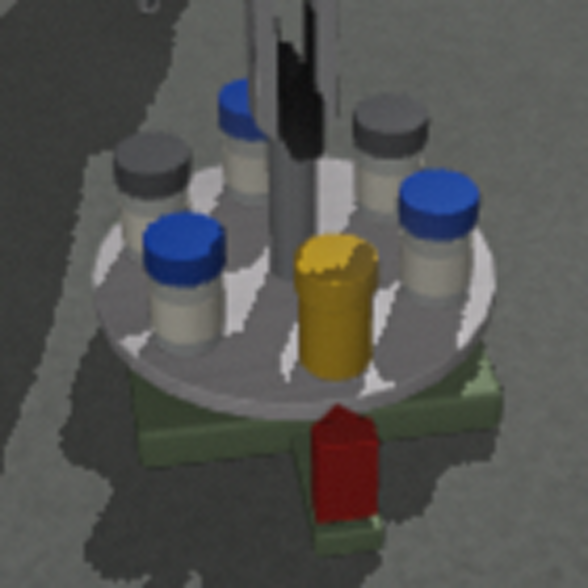

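View pics/t2c.png

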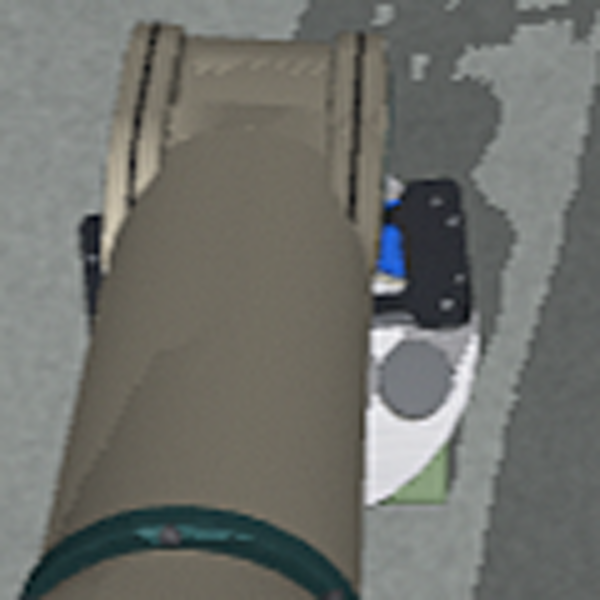

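The yellow jar is almost at the pointer: the cap is at (337,257) and the pointer tip at (338,404) in the crop. The top view is hidden by the arm. Next I'll fit the carousel model to the scene camera, and the base to both cameras.

```bash
cat > fit.py <<'E'
from h import *
import pickle
from scipy.optimize import least_squares
d,t=pickle.load(open('c2.pkl','rb'))
S=lambda c:(np.array(c)+.5)/4.2-.5+[220,180]
T=lambda c:(np.array(c)+.5)/5-.5+[220,125]
def rz(p,a): return np.array([p[0]*np.cos(a)-p[1]*np.sin(a),p[0]*np.sin(a)+p[1]*np.cos(a)])
def pt(v,loc,z,a): return np.r_[v[:2]+rz(loc,a),z]
def caps(v,obs,cam,f,sc):
    out=[]
    for k,(l,r,top) in obs.items():
        c=rz([.078,0],v[2]+k*np.pi/3)+v[:2]
        P=np.array([proj(cam,[c[0]+.021*np.cos(u),c[1]+.021*np.sin(u),.112]) for u in np.linspace(0,6.283,90)])
        out+=[P[:,0].min()-f([l,0])[0],P[:,0].max()-f([r,0])[0],P[:,1].min()-f([0,top])[1]]
    return out
# k counted ccw from yellow (seen from above); scene camera looks toward robot: its right is +y -> ccw is to the right
oS={0:(297,378,234),1:(400,479,170),2:(353,429,95),4:(115,192,134),5:(144,225,212)}
bS=[((.160,-.015),.066,(313,447)),((.160,.015),.066,(379,440)),((.160,-.015),.016,(313,522)),((.160,.015),.016,(379,514)),((.130,0),.066,(338,404))]
bT=[((.160,.015),.066,(265,55)),((.160,-.015),.066,(318,55)),((.130,0),.066,(290,118)),((-.095,.095),.0,(128,500)),((-.095,-.095),.0,(448,500))]
base=lambda v,b,cam,f,a:np.concatenate([proj(cam,pt(v,l,z,a))-f(c) for l,z,c in b])
r=least_squares(lambda v:np.r_[caps(v,oS,d,S,0),base(v,bS,d,S,v[3])],[.575,-.004,.1,0])
print('scene axis',r.x[:2],'jar deg',np.degrees(r.x[2]),'pointer deg',np.degrees(r.x[3]));print(r.fun.round(2))
r=least_squares(lambda v:base(v,bT,t,T,v[2]),[.575,-.004,0])
print('top axis',r.x[:2],'pointer',np.degrees(r.x[2]));print(r.fun.round(2))
oT={0:(113,189,331),3:(384,457,234),1:(222,298,422),5:(139,214,191),2:(359,431,373),4:(275,347,147)}
r=least_squares(lambda v:np.r_[caps(v,oT,t,T,0),base(v,bT,t,T,v[3])],[.575,-.004,1.92,0])
print('top0 axis',r.x[:2],'jar deg',np.degrees(r.x[2]),'pointer',np.degrees(r.x[3]));print(r.fun.round(2))
E
python3 fit.py
```

```text
scene axis [ 0.57475404 -0.00307131] jar deg 5.74148486884376 pointer deg -1.34458930409973
[-0.66  0.45 -0.55 -0.25  0.34 -0.56  0.07  0.06 -0.56 -0.36 -0.09 -0.91
 -0.21  0.47 -0.4   0.56  0.38 -0.03  0.35  0.58  0.8  -0.5   0.99 -0.5
 -0.55]
top axis [ 0.5744332  -0.00356167] pointer -0.6329609054402948
[-0.08  0.01 -0.19  0.08  0.05 -2.22  0.26  0.77 -0.04  1.42]
top0 axis [ 0.57481137 -0.00347479] jar deg 109.7652482846903 pointer -0.6470341345798525
[-0.22  0.02  0.11 -0.41  0.44  0.15 -0.17  0.16  0.35 -0.17  0.2   0.2
 -0.44  0.68  0.4  -0.48  0.5  -0.63 -0.09 -0.12 -0.21 -0.05  0.03 -2.35
  0.22  0.64 -0.07  1.3 ]
```

>>> apply_moves(targets=[{"linear":[0,0,0],"delta_rot":[0,0,-0.06],"jaw":1},{"linear":[0,0,0],"delta_rot":[0,0,-0.057],"jaw":1},{"linear":[0,0,0],"delta_rot":[0,0,0],"jaw":1},{"linear":[0,0,0],"delta_rot":[0,0,0],"jaw":1},{"linear":[0,0,0],"delta_rot":[0,0,0],"jaw":1},{"linear":[0,0,0],"delta_rot":[0,0,0],"jaw":1}])

```text
time: 6.42
ee_pos: [0.5755, -0.0043, 0.3387]
tool_rot: [3.141, -0.026, 0.006]
ft_force: [7.7, -1.8, -7.7]
opening: 0.0181
```

```bash
python3 st.py; python3 - <<'E'
from h import *
d=snap('scene','s3'); cv2.imwrite('pics/s3c.png',cv2.resize(d['frame'][180:320,220:360],None,fx=4.2,fy=4.2,interpolation=cv2.INTER_CUBIC))
E
```

```text
6.4167 [ 0.5755 -0.0043  0.3387] z [ 0.004 -0.    -1.   ] jaw deg -90.97 q [-0.14  0.61  0.15  1.8  -0.13  0.74 -1.51] F [ 7.7 -1.8 -7.7] [-0.11 -1.26 -0.06] 0.018071054886400966
```

View pics/s3c.png

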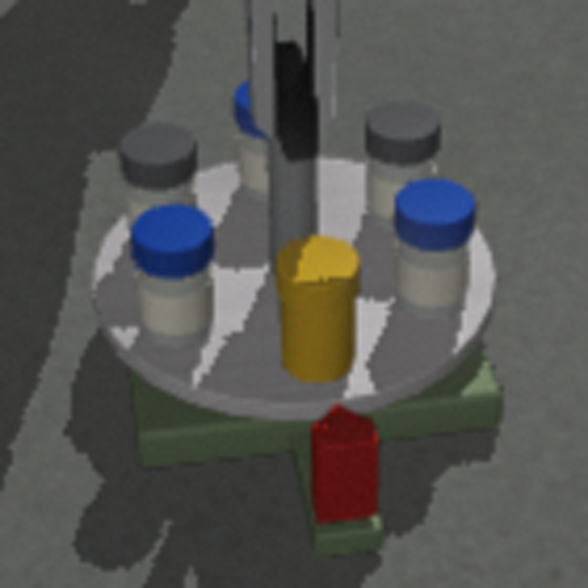

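The yellow cap now spans x 278–359 and the pointer tip is at x 338. The camera looks on obliquely, so I'll run the fit again.

```bash
cat > fit3.py <<'E'
exec(open('fit.py').read().split('r=least')[0])
o3={0:(277,359,236),1:(395,475,180),2:(365,440,102),4:(121,197,124),5:(132,214,205)}
r=least_squares(lambda v:caps(v,o3,d,S,0),[.575,-.004,0.]); print('caps only',r.x[:2],np.degrees(r.x[2]),r.fun.round(2))
ax=r.x[:2]
q=least_squares(lambda v:base(v,bS[:4],d,S,v[2]),[.575,-.004,0.]); print('pointer block only',q.x[:2],np.degrees(q.x[2]),q.fun.round(2))
q=least_squares(lambda v:base(np.r_[ax,v],bS[:4],d,S,v[0]),[0.]); print('pointer, axis from caps',np.degrees(q.x),q.fun.round(2))
for l,z in (((.160,-.015),.066),((.160,.015),.066),((.13,0),.066),((.095,-.095),.026),((.095,.095),.026),((.095,-.095),0),((.095,.095),0)):
  print(l,z,*[((proj(d,pt(ax,l,z,np.radians(a)))-[220,180]+.5)*4.2-.5).round(0) for a in (-2,-1,0,1,5)])
E
python3 fit3.py
```

```text
caps only [ 0.57681956 -0.00365665] -1.1182455158333113 [-0.43  0.51  0.18 -0.2   0.36 -0.08 -0.04  0.35 -0.21 -0.39  0.01 -0.14
 -0.27  0.08 -0.01]
pointer block only [ 0.57306856 -0.00137923] -1.9354288031544569 [ 0.4  -0.29 -0.18 -0.21  0.42  0.11 -0.65  0.42]
pointer, axis from caps [-1.28768328] [ 0.54  1.15 -0.01  1.1   0.56  1.58 -0.48  1.75]
(0.16, -0.015) 0.066 [311. 452.] [317. 452.] [323. 451.] [329. 451.] [353. 449.]
(0.16, 0.015) 0.066 [375. 445.] [381. 444.] [386. 443.] [392. 442.] [415. 437.]
(0.13, 0) 0.066 [332. 405.] [337. 405.] [342. 404.] [346. 403.] [365. 400.]
(0.095, -0.095) 0.026 [134. 437.] [138. 439.] [141. 441.] [145. 442.] [160. 449.]
(0.095, 0.095) 0.026 [504. 399.] [506. 396.] [509. 394.] [511. 391.] [519. 381.]
(0.095, -0.095) 0 [137. 474.] [140. 476.] [144. 478.] [148. 480.] [163. 487.]
(0.095, 0.095) 0 [501. 436.] [503. 434.] [506. 431.] [508. 429.] [516. 418.]
```

The jar reads -1.1° (tool angle: -1.3°) and the pointer -0.65° (top camera) to -1.3° (scene camera). They agree to about 0.5°, under 1 mm at the jar. I'm handing in while still gripping.

```bash
python3 st.py; python3 -c "
from plant import manip; print(manip.job_done())"
```

```text
6.4667 [ 0.5755 -0.0043  0.3387] z [ 0.004 -0.001 -1.   ] jaw deg -90.96 q [-0.14  0.61  0.15  1.8  -0.13  0.74 -1.51] F [ 8.4 -0.1 -6.5] [-0.14 -1.25 -0.04] 0.017577778279641236
the job is handed in; nothing more can be done
None
```

The yellow jar now stands at the red pointer. The arm is still gripping the carousel's T grip, at about 40 N with the jaws about 18 mm apart. I gripped it from above, turned it about 111° clockwise and handed the job in at 6.5 s without letting go.

- **Alignment:** the scene camera puts the jar at about -1.1°, and the tool angle gives -1.3°. The pointer reads -1.3° from the scene camera, -0.65° from the top camera, and -1.9° when the pointer block is fitted alone. Taking the first two, the jar is within about 0.6° (under 1 mm); against the last it is 0.8° off (about 1.1 mm).
- **Top camera:** the arm blocked its view after the grasp, so it could not confirm the final position.
- **Forces:** wrist force was about 10 N at hand-in and never read higher than about 11 N.
- **Bystanders:** the path stayed clear of the ring gauge, case and taper plug. I did not check them again in a final picture.

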